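# Square the parts bin into the bench corner fence

## Robot

A 6-joint arm with a two-finger parallel gripper is mounted at the origin on a cart in front of the work surface, level with it; the furniture and walls round the work are solid. World frame = base frame: x ahead of the robot, y to its left, z up, the work surface at z = 0. Lengths are in m, angles in degrees, forces in N, time in s.
With the tool pointing down it reaches from about 0.35 to 0.875 m from the base axis. Payload 4.2 kg.
Tool frame: the origin (TCP) lies at the very end of the fingers, on their centre line; the grasp point (between the pads) lies 19 mm behind it; z points along the fingers, y is the line along which they close (so a half turn about z gives the same grasp; the last joint's range is limited). The gripper opens to 87 mm and grips with 3 to 60 N. Pads are 19 mm wide; open, the fingers measure 117 mm over their backs; the gripper's body (75 mm by 190 mm) begins 51 mm behind the grasp point.
Start: joints at [-60.355, 22.042, 0.453, 0, -68.411, -14.817], TCP at [0.16, -0.604, 0.223] pointing down, gripper open.
Joint ranges: [-179.83, 179.83], [-69.29, 118.12], [-61.27, 80.66], [-181.25, 117.63], [-171.15, -9.14], [-177.46, 177.46]. Speed limits (degrees/s): [159.86, 159.86, 180, 180, 180, 180].

## Interface

Orientations are given as a 3x3 rotation matrix whose columns are the frame's x, y, z axes.
In Python, from cell import manip gives the robot as it stands.
- The arm moves only by the tool step_arm, never from a script. Its argument "targets" is a list that holds one entry, the list of rows, each a list of 4 numbers: the shift along the tool's x, y, z in cm, then the turn about the tool's z in degrees. In form: [[[x, y, z, turn], ...]]. A call has 1 to 8 rows; each row shifts and turns the commanded pose from where the row before left it, along the tool's axes as they then stand; what a row does not reach is not made up. A row lasts 1/12 s, in which the tool goes at most 41.7 mm and 7.16 degrees, less where a joint would pass 70% of its speed; a pose out of reach is approached as far as the arm can. A call with a gripper value outside its range is refused whole. "grip" is the finger opening in cm, from 0 to 8.7, set as the call begins (left out, the last holds). The fingers move at their own pace and stop on an object; "squeeze" is the grip in N (left out, the last holds). Time passes only in rows, so rows that do not move let the fingers close. It gives the time, the measured TCP pose, the force, the opening and the grip force at its end, in the units of the state.
- manip.get_obs(): the state, without advancing time (a new reading comes with each control period).
- manip.grab_frame(name): name is "scene" or "top"; returns a dict with "img" (480x640x3 uint8, blue, green, red), "vertical_fov" (degrees; the focal length in pixels is half the picture's height over the tangent of half this angle, whatever the lens; pixels are square), "cx", "cy" (the principal point, pixels), "R" (3x3) and "t" (3): a world point X has camera coordinates R X + t. Camera axes: x right, y down, z forward; pixel columns grow to the right and rows downward; lengths in m; the calibration is good to about 2 mm. A picture is of the moment at which its call begins. There is no depth.
- manip.job_done(): hands the job in; it is judged then, once.
The state is a dict: "t": time; "joint_positions": joint angles; "dq": joint speeds; "joint_efforts": joint torques, N m; "eef_pos": TCP position; "tcp_rot": TCP orientation; "force": force on the tool from outside, world axes, zero at the start; "ft_torque": the same for the moment, N m; "width": opening from 0.0 (shut) to 1.0 (fully open); "grasp_force": force on a finger pad.
Only numpy, scipy, OpenCV 4.12 (cv2) and the standard library are available. Lean on these libraries where they do the work, as an engineer would, in place of code of your own. Each camera call takes 0.05 s, during which the arm holds its last target. There are 200 camera calls.

## Task

Push the two-cell parts bin along the bench, with the fingertips on the outside of its walls only, until one long side lies flat against the long rail of the screwed-down metal corner fence and its far end is home against the fence's short stop, so that it sits square in the corner. Do not reach into it, grip it or lift it, do not disturb the small things lying around, and leave the bin standing there on its own.

Things in the scene. Friction and masses are not known exactly. Their poses are not given: they have to be found in the camera images.
- bin: open two-cell plastic parts bin, loose, 75 x 120 mm, 34 mm high, walls 2 mm, 0.07 to 0.16 kg, slides with under 2 N. Origin at the centre of its underside; its y axis runs along its length (ends at +-60 mm), x across it (sides at +-37.5 mm), z up. It starts on the robot's and right-hand side of the fence's corner, its length within 0.25 rad of the rail's, 10 to 50 mm short of touching the rail and 30 to 80 mm short of the stop
- fence: L-shaped aluminium fence screwed to the bench (fixed), bars 18 mm thick, 22 mm high, screw heads 3 mm more. Origin: the inner corner at bench level. x runs along the long rail to the stop, away from the robot, turned -0.05 to 0.2 rad from straight ahead; y points left, into the rail. The rail's face is y = 0 for x from -222 mm to 0; the stop's face is x = 0 for y from -80 mm to 0. A bin that is home has its centre at x -60, y -37.5 mm
- heat_sink: small loose white finned heat sink, 30 x 30 x 17 mm, on the bench beyond the stop. Origin at the centre of its underside. Not to be disturbed
- relay: small loose box-shaped relay, 13 x 29 x 26 mm, standing on the front strip of the bench, before the big grey tote. Origin at the centre of its underside. Not to be disturbed
- tin: loose round metal tin, 52 mm across, 21 mm high, on the front strip of the bench, before the big grey tote (a fixed box 0.25 m high whose right wall stands at y = -0.26 m and whose front at x = 0.48 m: keep the gripper clear of it). Origin at the centre of its underside. Not to be disturbed

How it is judged:
By the outcome, as a careful person would: the job done as asked, in the order asked, and still so for the second after the job is handed in, with the robot touching nothing.
It also fails if it takes over 45 s, if anything falls off the work surface, if the arm or the gripper's body presses on something with over 40 N, if the wrist force passes 120 N, or if a joint passes its speed limit or range.

## Working session

There is one attempt and no reset: what is moved stays moved. The work goes in short steps, Python scripts to look and compute and a tool call to move; the robot and the scene stay as the last step left them, time stands still between calls to the robot, and variables do not carry over. Pictures are saved under pics/ and viewed, at most 10 in all, crops included, and the job is handed in when it is done.

Besides the shell and the picture viewer there is one more tool, called after "Call:" as a command line: name --argument value ..., lists and objects as JSON in quotes. step_arm: Moves the arm, as the interface text tells. Its arguments: {"type":"object","properties":{"targets":{"type":"array"},"grip":{"type":"number"},"squeeze":{"type":"number"}},"required":["targets"]}

```bash
mkdir -p pics; ls; cat > h.py <<'E'
import numpy as np, cv2
from cell import manip
def grab(n,name=None):
    f=manip.grab_frame(n)
    if name: cv2.imwrite('pics/'+name,f['img'])
    return f
def ray(f,uv,z):
    F=240/np.tan(np.radians(f['vertical_fov'])/2)
    R=np.array(f['R']);t=np.array(f['t'])
    c=-R.T@t
    uv=np.atleast_2d(uv).astype(float)
    d=np.c_[(uv[:,0]-f['cx'])/F,(uv[:,1]-f['cy'])/F,np.ones(len(uv))]@R
    return c+d*((z-c[2])/d[:,2])[:,None]
def proj(f,X):
    F=240/np.tan(np.radians(f['vertical_fov'])/2)
    p=np.atleast_2d(X)@np.array(f['R']).T+np.array(f['t'])
    return np.c_[p[:,0]/p[:,2]*F+f['cx'],p[:,1]/p[:,2]*F+f['cy']]
E
python3 - <<'E'
from h import *
for n in('scene','top'):
    f=grab(n,n+'1.png'); print(n,f['vertical_fov'],f['cx'],f['cy'],-np.array(f['R']).T@f['t'],np.round(f['R'],3).tolist())
o=manip.get_obs();print(o['t'],o['eef_pos'],np.round(o['tcp_rot'],3).tolist(),o['force'],o['width'])
E
```

```text
pics
scene 51.522513549569936 319.9422084744612 246.83813600229084 [ 0.69233259 -0.80413075  0.65489795] [[0.978, 0.207, -0.008], [0.15, -0.733, -0.663], [-0.143, 0.648, -0.748]]
top 47.57827291157873 324.2045489521175 237.965528483416 [ 0.40624191 -0.2546895   0.90870569] [[-0.004, -1.0, 0.002], [-0.982, 0.003, -0.187], [0.187, -0.002, -0.982]]
0.1 [ 0.15981709 -0.60366212  0.22157621] [[-0.967, -0.256, -0.001], [-0.256, 0.967, 0.002], [0.0, 0.002, -1.0]] [ 0.1675331   0.4226714  -0.10792724] 0.9990004879869169
```

View pics/top1.png

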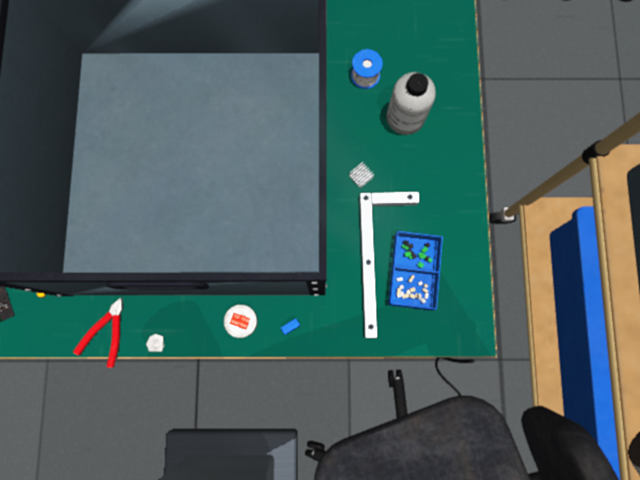

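View pics/scene1.png

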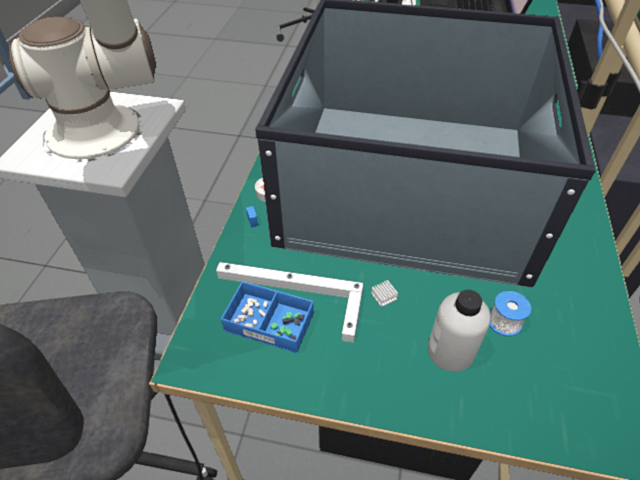

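The top view shows the fence: the rail runs (371,337)→(366,193) and the stop reaches (419,198). The blue bin's corners are near (397,232), (442,236), (436,310) and (390,305). The scene view shows the same layout, with the heat sink at (384,293) beyond the stop.

```bash
cat >> h.py <<'E'
def quad(m):
    m=cv2.morphologyEx(m,cv2.MORPH_CLOSE,np.ones((3,3),np.uint8))
    c=max(cv2.findContours(m,cv2.RETR_EXTERNAL,cv2.CHAIN_APPROX_NONE)[0],key=cv2.contourArea)
    return c[:,0,:].astype(float)
def edges(pts,rect):
    """fit 4 lines to contour points near sides of the min-area rect; return corners"""
    b=cv2.boxPoints(rect); L=[]
    for i in range(4):
        a,e=b[i],b[(i+1)%4]; d=(e-a);l=np.linalg.norm(d);d/=l;n=np.array([-d[1],d[0]])
        s=(pts-a)@d; h=abs((pts-a)@n); k=(s>.12*l)&(s<.88*l)&(h<.12*min(rect[1]))
        vx,vy,x,y=cv2.fitLine(pts[k].astype(np.float32),cv2.DIST_HUBER,0,.001,.001)[:,0]
        L.append(np.cross([x,y,1],[x+vx,y+vy,1]))
    P=[np.cross(L[i-1],L[i]) for i in range(4)]
    return np.array([p[:2]/p[2] for p in P])
def roi(m,x0,y0,x1,y1):
    r=np.zeros_like(m); r[y0:y1,x0:x1]=m[y0:y1,x0:x1]; return r
def binpose(f,box,z=.034):
    hsv=cv2.cvtColor(f['img'],cv2.COLOR_BGR2HSV)
    m=roi(cv2.inRange(hsv,(100,120,40),(125,255,255)),*box)
    p=quad(m); W=ray(f,p,z)[:,:2].astype(np.float32)
    return edges(W,cv2.minAreaRect(W)),p
E
python3 - <<'E'
from h import *
f=grab('top');g=grab('scene')
C,p=binpose(f,(375,205,460,330))
print('bin top corners',np.round(C,4).tolist(),[np.linalg.norm(C[i]-C[i-1]).round(4) for i in range(4)],C.mean(0))
for im,bx,ff in(('top',(345,180,430,345),f),('scene',(210,255,370,345),g)):
    hsv=cv2.cvtColor(ff['img'],cv2.COLOR_BGR2HSV)
    m=roi(cv2.inRange(hsv,(0,0,150),(180,70,255)),*bx); m=cv2.morphologyEx(m,cv2.MORPH_OPEN,np.ones((3,3),np.uint8))
    q=quad(m); a=cv2.approxPolyDP(q.astype(np.float32),4,True)[:,0]
    print(im,np.c_[a,ray(ff,a,.022)[:,:2]].round(3).tolist())
hsv=cv2.cvtColor(g['img'],cv2.COLOR_BGR2HSV)
m=roi(cv2.inRange(hsv,(100,120,40),(125,255,255)),215,270,320,355)
q=quad(m);a=cv2.approxPolyDP(q.astype(np.float32),3,True)[:,0];print('bin scene',np.c_[a,ray(g,a,.034)[:,:2]].round(3).tolist())
print('top corners px in scene',proj(g,np.c_[C,[.034]*4]).round(1).tolist(), proj(f,np.c_[C,[.034]*4]).round(1).tolist())
cv2.imwrite('pics/z1.png',np.hstack([cv2.resize(f['img'][180:345,345:455],None,fx=3.5,fy=3.5,interpolation=2),cv2.resize(g['img'][245:355,210:370],(400,275))[:,:].copy() if 0 else cv2.copyMakeBorder(cv2.resize(g['img'][245:355,210:370],(400,275)),0,577-275,0,0,0)]))
E
```

```text
bin top corners [[0.4551, -0.4349], [0.5752, -0.4497], [0.5852, -0.374], [0.465, -0.3585]] [np.float64(0.077), np.float64(0.121), np.float64(0.0764), np.float64(0.1212)] [ 0.52012581 -0.40426702]
top [[416.0, 191.0, 0.655, -0.412], [360.0, 193.0, 0.652, -0.317], [366.0, 337.0, 0.413, -0.323], [376.0, 337.0, 0.413, -0.339], [371.0, 204.0, 0.633, -0.336], [418.0, 202.0, 0.636, -0.415]]
scene [[219.0, 262.0, 0.414, -0.323], [217.0, 271.0, 0.418, -0.342], [244.0, 278.0, 0.465, -0.347], [348.0, 290.0, 0.634, -0.337], [343.0, 339.0, 0.642, -0.426], [352.0, 340.0, 0.655, -0.425], [361.0, 282.0, 0.651, -0.317], [231.0, 263.0, 0.435, -0.321], [226.0, 269.0, 0.431, -0.335]]
bin scene [[241.0, 282.0, 0.468, -0.364], [221.0, 317.0, 0.459, -0.433], [224.0, 330.0, 0.471, -0.453], [296.0, 352.0, 0.582, -0.467], [312.0, 316.0, 0.591, -0.403], [312.0, 301.0, 0.585, -0.377]]
top corners px in scene [[218.2, 317.9], [294.4, 340.8], [312.6, 299.5], [240.5, 279.0]] [[436.1, 310.1], [442.0, 236.1], [395.6, 230.3], [388.0, 304.0]]Traceback (most recent call last):
  File "<stdin>", line 14, in <module>
    return _nx.concatenate(arrs, 1, dtype=dtype, casting=casting)
           ~~~~~~~~~~~~~~~^^^^^^^^^^^^^^^^^^^^^^^^^^^^^^^^^^^^^^^
ValueError: all the input array dimensions except for the concatenation axis must match exactly, but along dimension 0, the array at index 0 has size 578 and the array at index 1 has size 577
```

The heights agree between the two views. In world coordinates the fence is turned about 1.2° with its corner near (0.635, -0.336). The bin centre is at (0.519, -0.404), turned -7°. I'll use the two fingers, lined up along the rail, as a flat pusher. First I raise and turn the tool.

Call:
step_arm --targets '[[[0,0,-1,-7],[0,0,-1,-7],[0,0,-1,-7],[0,0,-1,-7],[0,0,-1,-7],[0,0,-1,-7],[0,0,-1,-7],[0,0,-1,-7]]]' --grip 6.0

```text
t: 0.87
eef_pos: [0.1599, -0.604, 0.3027]
tcp_rot: [[-0.323, -0.946, -0.0], [-0.946, 0.323, 0.001], [-0.001, 0.0, -1.0]]
force: [0.6, 0.3, 1.0]
width: 0.692
grasp_force: 0.0
```

Call:
step_arm --targets '[[[0,0,0,-7],[0,0,0,-7],[0,0,0,-6.4],[0,0,0,0]]]'

```text
t: 1.2
eef_pos: [0.16, -0.604, 0.3023]
tcp_rot: [[0.023, -1.0, -0.0], [-1.0, -0.023, 0.001], [-0.001, 0.0, -1.0]]
force: [0.0, 0.4, 0.2]
width: 0.689
grasp_force: 0.0
```

Call:
step_arm --targets '[[[-0.5,-1.8,0,0],[-1,-3.6,0,0],[-1,-3.6,0,0],[-1,-3.6,0,0],[-1,-3.6,0,0],[-1,-3.6,0,0],[-1,-3.6,0,0],[-1,-3.6,0,0]]]'

```text
t: 1.87
eef_pos: [0.4299, -0.5225, 0.3024]
tcp_rot: [[0.018, -1.0, -0.0], [-1.0, -0.018, 0.0], [-0.0, 0.0, -1.0]]
force: [0.0, 0.0, -0.5]
width: 0.695
grasp_force: 0.0
```

Call:
step_arm --targets '[[[-1,-3.6,0,0],[-1,-3.6,0,0],[-0.1,-1.5,0,0],[0,0,3.5,0],[0,0,3.5,0],[0,0,3.5,0],[0,0,3.5,0],[0,0,3,0]]]'

```text
t: 2.53
eef_pos: [0.5141, -0.4997, 0.1296]
tcp_rot: [[0.018, -1.0, -0.002], [-1.0, -0.018, 0.002], [-0.002, 0.002, -1.0]]
force: [-0.0, 0.3, -1.5]
width: 0.688
grasp_force: 0.0
```

Call:
step_arm --targets '[[[0,0,2.5,0],[0,0,3,0],[0,0,2.5,0],[0,0,2,0],[0,0,1,0],[0,0,0.6,0],[0,0,0,0],[0,0,0,0]]]'

```text
t: 3.2
eef_pos: [0.5155, -0.5011, 0.0176]
tcp_rot: [[0.021, -1.0, 0.001], [-1.0, -0.021, -0.001], [0.001, -0.001, -1.0]]
force: [-0.2, -0.4, -0.4]
width: 0.687
grasp_force: 0.0
```

```bash
python3 - <<'E'
from h import *
f=grab('top');g=grab('scene');o=manip.get_obs();print(o['eef_pos'],o['force'])
cv2.imwrite('pics/z2.png',np.hstack([cv2.resize(f['img'][170:350,340:490],(400,480)),cv2.resize(g['img'][225:375,190:310+5],(384,480))]))
E
```

```text
[ 0.51585207 -0.50126252  0.01849454] [-0.47870595  0.05812346  0.66056569]
```

View pics/z2.png

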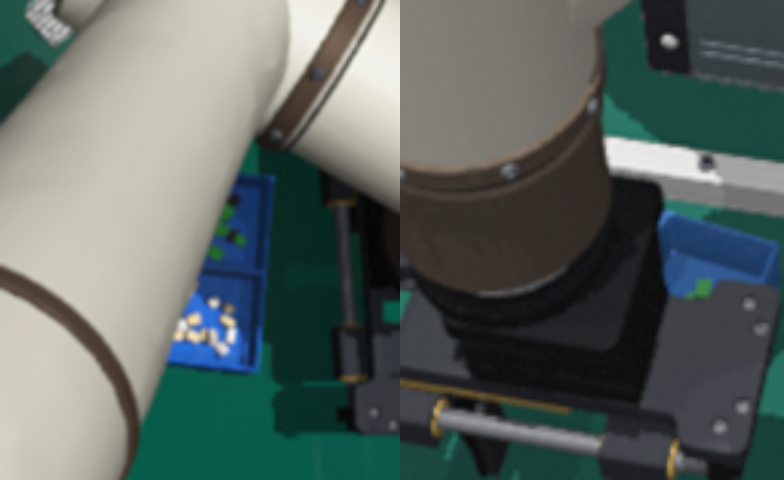

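The gripper stands beside the bin's right wall with its fingers clear of it; the bin's right edge is at about (262,250) in the left half. Now I push toward the rail.

Call:
step_arm --targets '[[[-0.8,0,0.4,0],[-0.8,0,0,0],[-0.8,0,0,0],[-0.6,0,0,0],[-0.5,0,0,0],[-0.4,0,0,0],[-0.4,0,0,0],[-0.4,0,0,0]]]'

```text
t: 3.97
eef_pos: [0.5141, -0.4533, 0.0128]
tcp_rot: [[0.022, -1.0, 0.001], [-1.0, -0.022, -0.001], [0.001, -0.001, -1.0]]
force: [0.6, -1.6, -0.2]
width: 0.691
grasp_force: 0.2
```

Call:
step_arm --targets '[[[-0.4,0,0,0],[-0.4,0,0,0],[-0.4,0,0,0],[-0.4,0,0,0],[-0.3,0,0,0],[-0.3,0,0,0],[0,0,0,0],[0,0,0,0]]]'

```text
t: 4.63
eef_pos: [0.5132, -0.4313, 0.0125]
tcp_rot: [[0.022, -1.0, -0.0], [-1.0, -0.022, 0.0], [-0.0, 0.0, -1.0]]
force: [1.3, -0.0, -0.6]
width: 0.688
grasp_force: 0.0
```

Call:
step_arm --targets '[[[-0.2,0,0,0],[-0.2,0,0,0],[-0.2,0,0,0],[-0.1,0,0,0],[0,0,0,0]]]'

```text
t: 5.05
eef_pos: [0.5132, -0.4242, 0.0125]
tcp_rot: [[0.022, -1.0, -0.0], [-1.0, -0.022, 0.0], [-0.0, 0.0, -1.0]]
force: [1.1, -0.3, 0.5]
width: 0.689
grasp_force: 0.0
```

Call:
step_arm --targets '[[[-0.1,0,0,0],[-0.1,0,0,0],[-0.1,0,0,0],[0,0,0,0]]]'

```text
t: 5.38
eef_pos: [0.5132, -0.4234, 0.0132]
tcp_rot: [[0.022, -1.0, 0.001], [-1.0, -0.022, -0.003], [0.003, -0.001, -1.0]]
force: [-1.3, -6.3, -0.4]
width: 0.689
grasp_force: 3.1
```

Contact with the rail is felt (6 N). I back off, rise, shut the fingers and go behind the near end.

Call:
step_arm --targets '[[[0.5,0,0,0],[1.5,0,0,0],[2,0,0,0],[0.5,0,-3,0],[0,0,-4,0],[0,0,-4,0],[0,2,-2,0],[0,3,0,0]]]' --grip 6.0

```text
t: 6.05
eef_pos: [0.4685, -0.4698, 0.149]
tcp_rot: [[0.025, -1.0, 0.011], [-1.0, -0.025, -0.008], [0.008, -0.01, -1.0]]
force: [-0.2, -0.9, 0.2]
width: 0.693
grasp_force: 0.0
```

Call:
step_arm --targets '[[[-1,3,0,0],[-2,2.5,0,0],[-3,0,0,0],[-3,0,0,0],[0,0,0,0],[0,0,0,0]]]' --grip 0

```text
t: 6.55
eef_pos: [0.4072, -0.3777, 0.1432]
tcp_rot: [[0.023, -1.0, 0.001], [-1.0, -0.023, 0.0], [-0.0, -0.001, -1.0]]
force: [-0.5, -1.2, -0.2]
width: 0.321
grasp_force: 0.0
```

```bash
python3 - <<'E'
from h import *
f=grab('top');g=grab('scene');o=manip.get_obs();print(o['eef_pos'],o['force'],o['width'])
cv2.imwrite('pics/z3.png',np.hstack([cv2.resize(f['img'][170:350,340:490],(400,480)),cv2.resize(g['img'][230:380,190:390],(384,480))]))
E
```

```text
[ 0.4077488  -0.37911136  0.14285393] [-0.59937092 -0.82205911 -1.27560839] 0.22803103303074843
```

View pics/z3.png

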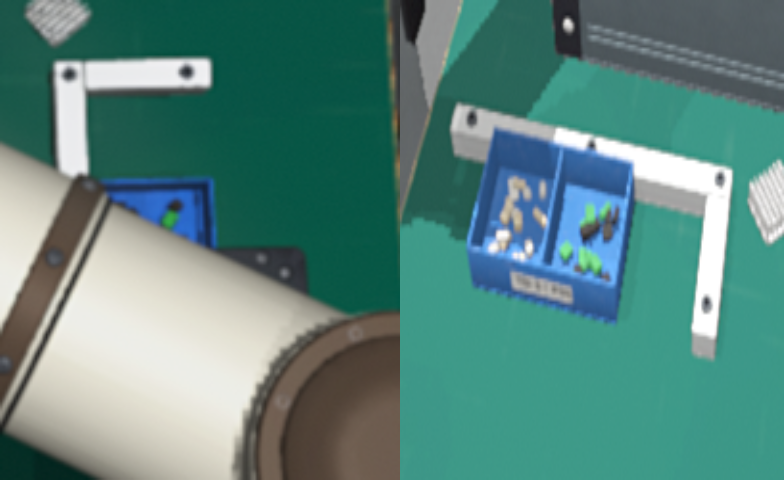

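The bin lies along the rail, with its rim edges at about (495,130), (633,155), (617,320) and (471,250) in the right half. The near end is clear of the gripper.

```bash
python3 - <<'E'
from h import *
g=grab('scene')
a=[[190+x*200/384-400*200/384,230+y*150/480] for x,y in((495,130),(633,155),(620,290),(471,248))]
print(ray(g,a,.034).round(4).tolist())
o=manip.get_obs();print(o['eef_pos'],o['width'])
E
```

```text
[[0.4581, -0.3425, 0.034], [0.5744, -0.3348, 0.034], [0.5818, -0.4136, 0.034], [0.4618, -0.4145, 0.034]]
[ 0.40767147 -0.37934647  0.14261239] 0.1833311070621591
```

Call:
step_arm --targets '[[[0,0,2,0],[0,0,3,0],[0,0,3,0],[0,0,2.5,0],[0,0,1.5,0],[0,0,0.8,0],[0,0,0,0],[0,0,0,0]]]'

```text
t: 7.37
eef_pos: [0.4076, -0.3795, 0.0146]
tcp_rot: [[0.021, -1.0, 0.0], [-1.0, -0.021, -0.0], [0.0, -0.0, -1.0]]
force: [0.6, -0.4, 0.8]
width: 0.007
grasp_force: 0.0
```

Call:
step_arm --targets '[[[-0.4,-0.8,0,0],[0,-1,0,0],[0,-0.8,0,0],[0,-0.5,0,0],[0,-0.5,0,0],[0,-0.5,0,0],[0,-0.6,0,0],[0,-0.6,0,0]]]'

```text
t: 8.03
eef_pos: [0.4603, -0.3736, 0.0145]
tcp_rot: [[0.021, -1.0, -0.001], [-1.0, -0.021, 0.0], [-0.0, 0.001, -1.0]]
force: [-0.8, -0.9, 0.4]
width: 0.007
grasp_force: 0.3
```

Call:
step_arm --targets '[[[0,-0.6,0,0],[0,-0.6,0,0],[0,-0.6,0,0],[0,-0.5,0,0],[0,-0.4,0,0],[0,-0.3,0,0],[0,0,0,0]]]'

```text
t: 8.62
eef_pos: [0.4909, -0.3731, 0.0145]
tcp_rot: [[0.022, -1.0, 0.001], [-1.0, -0.022, -0.0], [0.0, -0.001, -1.0]]
force: [-0.2, 0.2, 1.4]
width: 0.007
grasp_force: 0.0
```

Call:
step_arm --targets '[[[0,-0.2,0,0],[0,-0.2,0,0],[0,-0.2,0,0],[0,-0.1,0,0],[0,0,0,0]]]'

```text
t: 9.03
eef_pos: [0.4974, -0.3729, 0.0146]
tcp_rot: [[0.022, -1.0, 0.0], [-1.0, -0.022, -0.0], [0.0, -0.0, -1.0]]
force: [-0.1, -0.9, -0.9]
width: -0.001
grasp_force: 0.0
```

Call:
step_arm --targets '[[[0,-0.1,0,0],[0,-0.1,0,0],[0,0,0,0]]]'

```text
t: 9.28
eef_pos: [0.4993, -0.3729, 0.0146]
tcp_rot: [[0.022, -1.0, 0.0], [-1.0, -0.022, -0.0], [0.0, -0.0, -1.0]]
force: [-1.0, 0.5, -1.2]
width: 0.007
grasp_force: 0.0
```

```bash
python3 - <<'E'
from h import *
f=grab('top');g=grab('scene');o=manip.get_obs();print(o['eef_pos'],o['force'],o['width'])
cv2.imwrite('pics/z4.png',np.hstack([cv2.resize(f['img'][170:350,340:490],(400,480)),cv2.resize(g['img'][250:370,230:390],(390,480))]))
E
```

```text
[ 0.49924863 -0.37288361  0.01459493] [-0.38307478 -0.00426389 -0.59870006] 0.0016302428175298726
```

View pics/z4.png

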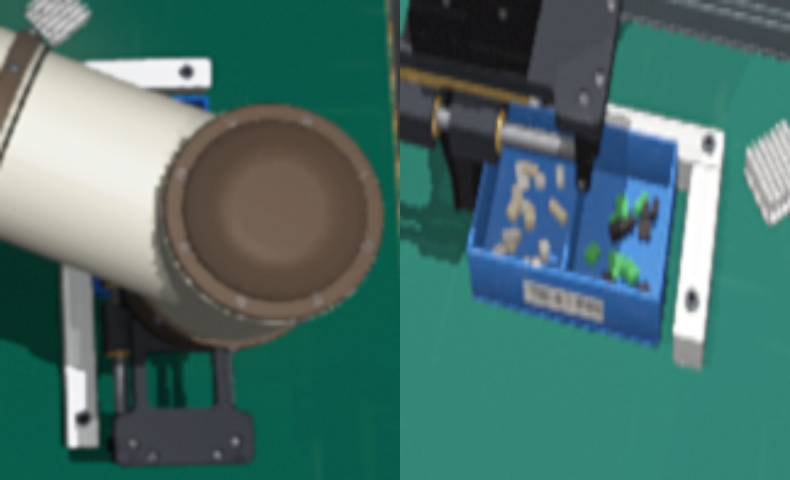

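The bin is along the rail, its far end (about (675,150)→(660,345)) a few mm short of the stop (about (690,160)→(675,360)). No stop force is felt yet, so I keep pushing.

Call:
step_arm --targets '[[[0,-0.1,0,0],[0,-0.1,0,0],[0,-0.1,0,0],[0,0,0,0]]]'

```text
t: 9.72
eef_pos: [0.5024, -0.3728, 0.0146]
tcp_rot: [[0.022, -1.0, 0.0], [-1.0, -0.022, -0.0], [0.0, -0.0, -1.0]]
force: [-0.6, 0.5, -0.8]
width: 0.003
grasp_force: 0.1
```

Call:
step_arm --targets '[[[0,-0.1,0,0],[0,-0.1,0,0],[0,0,0,0],[0,0,0,0]]]'

```text
t: 10.05
eef_pos: [0.5043, -0.3728, 0.0146]
tcp_rot: [[0.022, -1.0, 0.0], [-1.0, -0.022, -0.0], [0.0, -0.0, -1.0]]
force: [1.4, -0.3, -0.3]
width: 0.006
grasp_force: 0.0
```

Call:
step_arm --targets '[[[0,-0.1,0,0],[0,-0.1,0,0],[0,0,0,0]]]'

```text
t: 10.3
eef_pos: [0.5063, -0.3727, 0.0146]
tcp_rot: [[0.022, -1.0, 0.0], [-1.0, -0.022, -0.0], [0.0, -0.0, -1.0]]
force: [0.3, -0.3, 0.5]
width: 0.007
grasp_force: 0.0
```

Call:
step_arm --targets '[[[0,-0.1,0,0],[0,-0.1,0,0],[0,0,0,0]]]'

```text
t: 10.55
eef_pos: [0.5084, -0.3727, 0.0145]
tcp_rot: [[0.022, -1.0, 0.0], [-1.0, -0.022, -0.0], [0.0, -0.0, -1.0]]
force: [0.0, 0.7, -0.4]
width: 0.007
grasp_force: 0.0
```

```bash
python3 - <<'E'
from h import *
g=grab('scene')
cv2.imwrite('pics/z5.png',cv2.resize(g['img'][250:360,230:376],(796,600),interpolation=cv2.INTER_CUBIC))
E
```

```text
(no output)
```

View pics/z5.png

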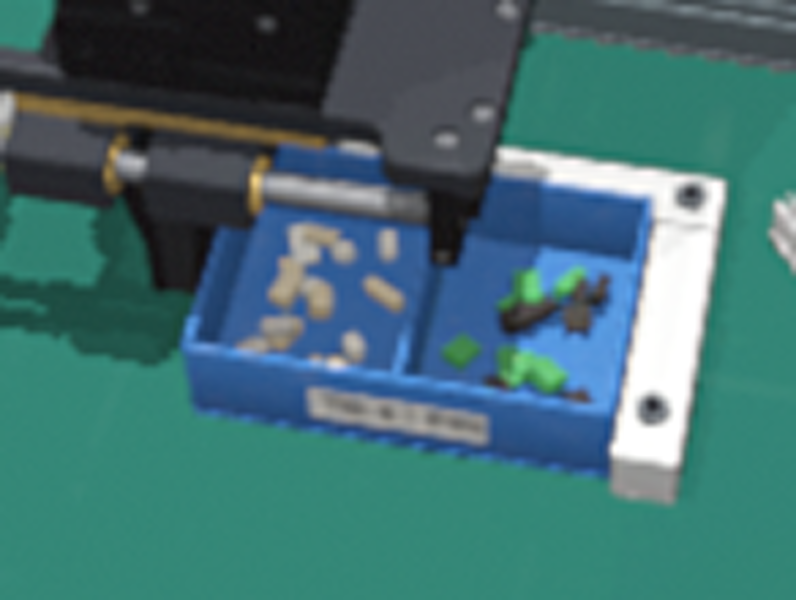

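The far end (650,200)→(612,470) is now at or within 1 mm of the stop. I push until the force rises.

Call:
step_arm --targets '[[[0,-0.1,0,0],[0,-0.05,0,0],[0,0,0,0],[0,0,0,0]]]'

```text
t: 10.93
eef_pos: [0.509, -0.3726, 0.0145]
tcp_rot: [[0.021, -1.0, -0.001], [-1.0, -0.021, 0.0], [-0.0, 0.001, -1.0]]
force: [-3.6, -0.2, 2.0]
width: 0.007
grasp_force: 1.3
```

Call:
step_arm --targets '[[[0,-0.1,0,0],[0,0,0,0],[0,0,0,0]]]'

```text
t: 11.18
eef_pos: [0.5089, -0.3725, 0.0145]
tcp_rot: [[0.021, -1.0, -0.003], [-1.0, -0.021, 0.001], [-0.001, 0.003, -1.0]]
force: [-4.5, -1.3, 2.7]
width: 0.001
grasp_force: 2.6
```

Call:
step_arm --targets '[[[0,0.5,0,0],[0,1.5,0,0],[0,2,0,0],[0,1,-2,0],[0,0,-4,0],[0,0,-4,0],[2,0,-2,0],[3,0,0,0]]]'

```text
t: 11.85
eef_pos: [0.4658, -0.4248, 0.1422]
tcp_rot: [[0.026, -1.0, 0.013], [-1.0, -0.026, -0.008], [0.008, -0.013, -1.0]]
force: [1.2, -0.3, 0.8]
width: 0.005
grasp_force: 0.0
```

Call:
step_arm --targets '[[[3,-1,0,0],[3,-3,0,0],[1,-4,0,0],[0,-3.5,0,0],[0,0,0,0],[0,0,0,0]]]' --grip 6.0

```text
t: 12.35
eef_pos: [0.5795, -0.4901, 0.1327]
tcp_rot: [[0.023, -1.0, 0.0], [-1.0, -0.023, 0.001], [-0.001, -0.0, -1.0]]
force: [-0.8, -0.7, 0.6]
width: 0.371
grasp_force: 0.0
```

```bash
python3 - <<'E'
from h import *
f=grab('top');g=grab('scene');o=manip.get_obs();print(o['eef_pos'],o['force'],o['width'])
cv2.imwrite('pics/z6.png',np.hstack([cv2.resize(f['img'][170:350,340:490],(400,480)),cv2.resize(g['img'][250:370,230:390],(390,480))]))
E
```

```text
[ 0.57753318 -0.49027254  0.13406836] [-0.30858468 -0.2375831  -0.17125523] 0.4646691893898365
```

View pics/z6.png

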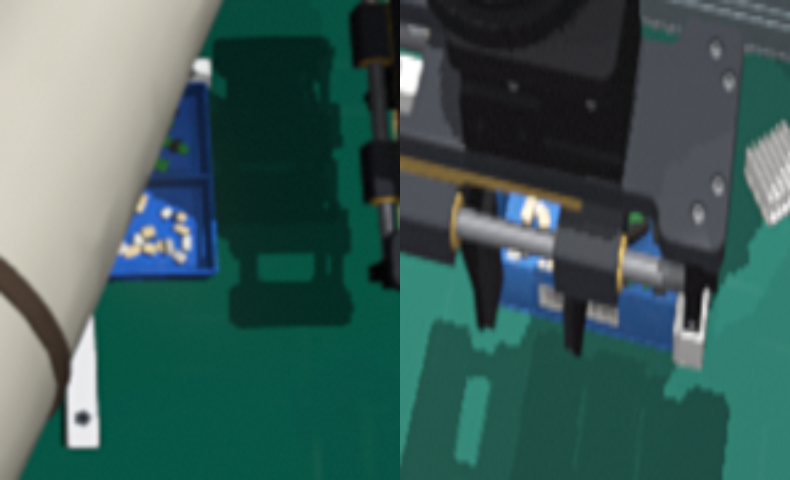

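The bin sits at the stop, and its right wall (207,85)→(214,275) runs parallel to the rail. I finish with a light side press to make sure it is flat on the rail.

Call:
step_arm --targets '[[[0,0,2,0],[0,0,3,0],[0,0,3,0],[0,0,2,0],[0,0,1.2,0],[0,0,0.6,0],[0,0,0,0],[0,0,0,0]]]'

```text
t: 13.12
eef_pos: [0.5781, -0.4913, 0.0182]
tcp_rot: [[0.022, -1.0, 0.002], [-1.0, -0.022, -0.002], [0.002, -0.002, -1.0]]
force: [-0.8, 0.1, 0.1]
width: 0.691
grasp_force: 0.0
```

Call:
step_arm --targets '[[[-1,0,0,0],[-1.5,0,0,0],[-1.3,0,0,0],[-0.8,0,0,0],[-0.5,0,0,0],[-0.4,0,0,0],[-0.3,0,0,0],[0,0,0,0]]]'

```text
t: 13.78
eef_pos: [0.5766, -0.4323, 0.0169]
tcp_rot: [[0.022, -1.0, 0.0], [-1.0, -0.022, -0.0], [0.0, -0.0, -1.0]]
force: [-0.0, -0.0, 0.6]
width: 0.691
grasp_force: 0.0
```

Call:
step_arm --targets '[[[-0.2,0,0,0],[-0.2,0,0,0],[-0.2,0,0,0],[-0.2,0,0,0],[0,0,0,0]]]'

```text
t: 14.2
eef_pos: [0.5761, -0.4244, 0.0164]
tcp_rot: [[0.021, -1.0, -0.0], [-1.0, -0.021, 0.0], [-0.0, 0.0, -1.0]]
force: [1.4, -0.1, -0.5]
width: 0.69
grasp_force: 0.0
```

Call:
step_arm --targets '[[[-0.1,0,0,0],[-0.1,0,0,0],[-0.1,0,0,0],[0,0,0,0],[0,0,0,0]]]'

```text
t: 14.62
eef_pos: [0.5761, -0.4221, 0.0166]
tcp_rot: [[0.021, -1.0, 0.0], [-1.0, -0.021, -0.001], [0.001, -0.0, -1.0]]
force: [-0.4, -2.1, -0.9]
width: 0.692
grasp_force: 1.1
```

Call:
step_arm --targets '[[[-0.1,0,0,0],[-0.1,0,0,0],[0,0,0,0],[0,0,0,0]]]'

```text
t: 14.95
eef_pos: [0.5761, -0.422, 0.0173]
tcp_rot: [[0.021, -1.0, 0.001], [-1.0, -0.021, -0.003], [0.003, -0.001, -1.0]]
force: [-1.8, -8.5, 0.2]
width: 0.686
grasp_force: 3.7
```

Call:
step_arm --targets '[[[0.5,0,0,0],[1.5,0,0,0],[2.5,0,0,0],[2,0,-2,0],[1,0,-3.5,0],[0,0,-4,0],[0,0,-4,0],[0,0,-3,0]]]'

```text
t: 15.62
eef_pos: [0.5782, -0.4952, 0.1854]
tcp_rot: [[0.021, -1.0, 0.003], [-1.0, -0.021, -0.002], [0.002, -0.003, -1.0]]
force: [0.7, -0.7, 1.4]
width: 0.687
grasp_force: 0.0
```

Call:
step_arm --targets '[[[0.5,2,-3,0],[1,3.5,-2,0],[1,3.8,-1,0],[1,3.8,0,0],[1,3.8,0,0],[1,3.8,0,0],[1,3.8,0,0],[1,3.8,0,0]]]'

```text
t: 16.28
eef_pos: [0.2948, -0.5752, 0.2416]
tcp_rot: [[0.022, -1.0, 0.001], [-1.0, -0.022, 0.001], [-0.001, -0.001, -1.0]]
force: [0.9, -0.2, -0.4]
width: 0.689
grasp_force: 0.0
```

Call:
step_arm --targets '[[[1,3.5,0,0],[1,3,0,0],[0.5,2,0,0],[0,0,0,0],[0,0,0,0]]]'

```text
t: 16.7
eef_pos: [0.211, -0.6024, 0.2415]
tcp_rot: [[0.019, -1.0, 0.001], [-1.0, -0.019, 0.001], [-0.001, -0.001, -1.0]]
force: [0.6, 0.3, -0.2]
width: 0.691
grasp_force: 0.0
```

```bash
python3 - <<'E'
from h import *
f=grab('top');g=grab('scene');o=manip.get_obs();print(o['t'],o['eef_pos'],o['force'])
cv2.imwrite('pics/z7.png',np.hstack([cv2.resize(f['img'][170:350,340:490],(400,480),interpolation=2),cv2.resize(g['img'][250:370,230:390],(390,480),interpolation=2)]))
C,p=binpose(f,(373,196,460,330))
i=C[:,1].argsort();print(C.round(4).tolist(),C.mean(0))
E
```

```text
16.8 [ 0.21261386 -0.60217998  0.24140184] [-0.42296095 -0.03503452 -0.33801517]
[[0.5133, -0.3379], [0.513, -0.4128], [0.633, -0.4102], [0.6332, -0.3374]] [ 0.57313428 -0.37456304]
```

View pics/z7.png

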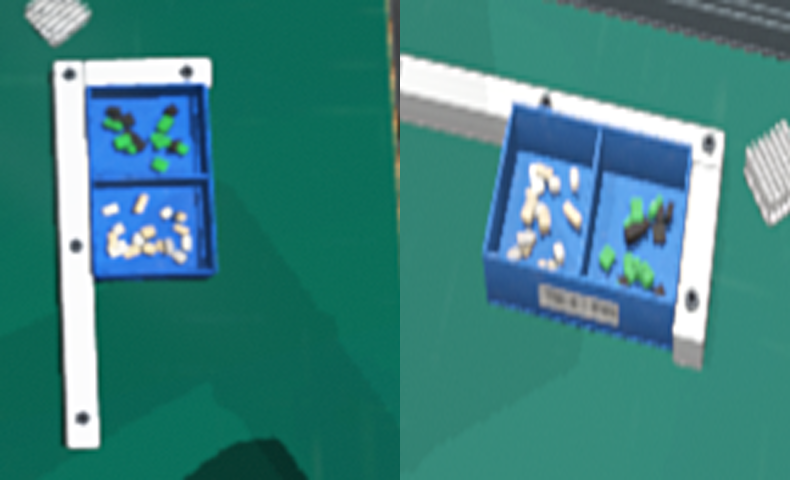

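The bin sits square in the corner: left side flat on the rail, far end (88,85)→(208,85) against the stop. Its right wall measures 1.2°, the same as the rail, and the heat sink has not moved.

```bash
python3 -c "
from cell import manip
print(manip.job_done())"
```

```text
the job is handed in; nothing more can be done
None
```

The bin stands on its own, square in the fence corner, with its long side flat on the rail and its far end against the stop; the arm is clear of it, and the job was handed in at about 17 s.

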